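# Show the matching jar lid to the webcam

## Robot

A 7-joint arm with a two-finger parallel gripper is mounted at the origin on a cart in front of the work surface, level with it; the furniture and walls round the work are solid. World frame = base frame: x ahead of the robot, y to its left, z up, the work surface at z = 0. Lengths are in m, angles in rad, forces in N, time in s.
With the tool pointing down it reaches from about 0.4 to 0.85 m from the base axis. Payload 10.4 kg.
Tool frame: the origin (TCP) lies on the centre line of the jaws, within the pads' length; the fingertips stand 11 mm ahead of it and the grasp point (between the pads) lies 8 mm behind it (tip_reach is the distance from the TCP to the fingertips, in m); z points along the fingers, y is the line along which they close (so a half turn about z gives the same grasp; the last joint's range is limited). The gripper opens to 85 mm and grips with 20 to 120 N. Pads are 22 mm wide; open, the fingers measure 114 mm over their backs; the gripper's body (76 mm by 85 mm) begins 54 mm behind the grasp point. The pads swing forward as they close: fully open they stand 13 mm farther back than shut.
Start: joints at [1.311, 0.332, -0.065, 1.46, 0.022, 1.35, -0.088], TCP at [0.147, -0.608, 0.242] pointing down, gripper open.
Joint ranges: [-2.6, 2.6], [-0.5, 2.12], [-1.47, 1.34], [0.16, 2.42], [-1.27, 4.41], [0.06, 2.06], [-2.6, 2.6]. Speed limits (rad/s): [2.22, 2.22, 2.79, 2.79, 3.14, 3.14, 3.14].

## Interface

Orientations are given as a unit quaternion [x, y, z, w].
In Python, from workcell import get_obs, camera, hand_in, tip_reach gives the robot as it stands. The module is installed in compiled form; this text tells all that it offers.
- The arm moves only by the tool move_arm, never from a script. Its argument "plan" is a list of rows, each an object with "delta_pos": the shift along the tool's x, y, z in a scale on which 1.0 is 60 cm, a list of three; "turn": the turn, a rotation vector about the tool's x, y, z in a scale on which 1.0 is 2 pi rad, a list of three; "fingers": the closure, from 0 (fully open) to 1 (shut). A call has 1 to 12 rows; each row is the pose to reach, as a shift and turn from the pose commanded when the call began, along the tool's axes at that moment; what a row does not reach only later rows make up. A row lasts 1/8 s, in which the tool goes at most 62.5 mm and 10.7 degrees, less where a joint would pass 70% of its speed; a pose out of reach is approached as far as the arm can. No shift or turn number may pass 1 either way. A call with a gripper value outside its range is refused whole. The fingers move at their own pace and stop on an object; "force" is the grip in N (left out, the last holds). Time passes only in rows, so rows that repeat a pose let the fingers close. It gives the time, the measured TCP pose, the force, the opening and the grip force at its end, in the units of the state.
- get_obs(): the state, without advancing time (a new reading comes with each control period).
- camera(name): name is "scene" or "top" or "wrist"; returns a dict with "color" (480x640x3 uint8, red, green, blue), "range_z" (480x640 float32, m along the optical axis (not along the pixel's ray), 0 where there is no reading), "fx", "fy", "cx", "cy" (pixels), "R" (3x3) and "t" (3): a world point X has camera coordinates R X + t; the wrist camera has in their place "tool_from_camera" (4x4, takes a point from camera to tool coordinates, whose origin is the TCP and whose axes are the flange's). Camera axes: x right, y down, z forward; pixel columns grow to the right and rows downward; lengths in m; the calibration is good to about 2 mm. A picture is of the moment at which its call begins: read the wrist's pose just before it.
- hand_in(): hands the job in; it is judged then, once.
The state is a dict: "clock": time; "joint_pos": joint angles; "joint_velocities": joint speeds; "tau": joint torques, N m; "position": TCP position; "ee_rot": TCP orientation; "ft_force": force on the tool from outside, world axes, zero at the start; "torque": the same for the moment, N m; "grip_width": opening from 0.0 (shut) to 1.0 (fully open); "grasp_force": force on a finger pad.
Only numpy, scipy, OpenCV 4.12 (cv2) and the standard library are available. Lean on these libraries where they do the work, as an engineer would, in place of code of your own. Each camera call takes 0.05 s, during which the arm holds its last target. There are 200 camera calls.

## Task

One of the three loose brass lids screws onto the blue jar that stands on the dark slate coaster (the smallest that still goes over its neck): pick out that lid and hold it up to the webcam clipped on top of the small display, centred straight in front of the lens and 15 cm from it, with the lid's open underside facing the lens squarely so that a colleague can inspect the seal. Finish while holding it there still, free of everything but the gripper. Leave the jars, the other lids, the salt shaker and the display alone.

Things in the scene. Friction and masses are not known exactly. Their poses are not given: they have to be found in the camera images.
- lid_small: smallest golden-brown brass round screw lid for a jar, 36 mm outer diameter, 32 mm inner diameter, 15 mm tall, open underneath with a red and white seal inside; it lies on the worktop top up. Origin: centre of the open underside; z runs along the lid's axis, out through its closed top
- lid_medium: middle-sized golden-brown brass round screw lid for a jar, 46 mm outer diameter, 42 mm inner diameter, 15 mm tall, open underneath with a red and white seal inside; it lies on the worktop top up. Origin: centre of the open underside; z runs along the lid's axis, out through its closed top
- lid_large: largest golden-brown brass round screw lid for a jar, 56 mm outer diameter, 52 mm inner diameter, 15 mm tall, open underneath with a red and white seal inside; it lies on the worktop top up. Origin: centre of the open underside; z runs along the lid's axis, out through its closed top
- jar_narrow: blue stoneware jar without a lid, 70 mm diameter body, 98 mm tall, with the narrower neck: 40 mm outer diameter at the mouth. Stands upright on the slate coaster or on the cork mat. Origin: centre of its underside, z up
- jar_wide: blue stoneware jar without a lid, 70 mm diameter body, 98 mm tall, with the wider neck: 50 mm outer diameter at the mouth. Stands upright on the slate coaster or on the cork mat. Origin: centre of its underside, z up
- slate_coaster: round dark grey slate coaster, 92 mm diameter, 5 mm thick, fixed; one of the two jars stands on it, the other jar on the cork mat. Origin: centre of its underside
- webcam: grey webcam bar (28 x 74 x 18 mm) clipped on the top edge of the display, fixed to it, tilted back so that it looks up at 50 degrees above level towards the robot's side. Origin: centre of the lens glass; z is the viewing direction, out of the lens, y level along the bar, x square to both, up and away from the robot
- display: small beige display with a black screen facing the robot's side, 82 x 105 mm foot, 137 mm tall, 187 mm to the top of the webcam, fixed to the worktop. Origin: centre of its underside; the screen faces its -x
- salt_shaker: salt shaker with grey top, 44 mm diameter, 90 mm tall, loose bystander. Origin: centre of its underside
Things that resemble listed ones, but are neither listed nor needed, are in the scene too. Leave any pink or purple look-alike of the lid_medium alone.

How it is judged:
By the outcome, as a careful person would: the job done as asked, in the order asked, and still so for the second after the job is handed in, while the arm keeps its last pose, push and grip.
It also fails if it takes over 32 s, if anything falls off the work surface, if the arm or the gripper's body presses on something with over 40 N, if the wrist force passes 120 N, or if a joint passes its speed limit or range.

## Working session

There is one attempt and no reset: what is moved stays moved. The work goes in short steps, Python scripts to look and compute and a tool call to move; the robot and the scene stay as the last step left them, time stands still between calls to the robot, and variables do not carry over. Pictures are saved under pics/ and viewed, at most 10 in all, crops included, and the job is handed in when it is done.

Besides the shell and the picture viewer there is one more tool, called after "Call:" as a command line: name --argument value ..., lists and objects as JSON in quotes. move_arm: Moves the arm, as the interface text tells. Its arguments: {"type":"object","properties":{"plan":{"type":"array","items":{"type":"object","properties":{"delta_pos":{"type":"array","items":{"type":"number"}},"turn":{"type":"array","items":{"type":"number"}},"fingers":{"type":"number"}}}},"force":{"type":"number"}},"required":["plan"]}

```bash
mkdir -p pics; cat > h.py <<'E'
import numpy as np, cv2
from workcell import get_obs, camera, hand_in, tip_reach
from scipy.spatial.transform import Rotation as Rn
def snap(n):
    o=get_obs(); c=camera(n)
    if n=='wrist':
        T=np.eye(4);T[:3,:3]=Rn.from_quat(o['ee_rot']).as_matrix();T[:3,3]=o['position']
        W=T@c['tool_from_camera']
    else:
        W=np.eye(4);W[:3,:3]=c['R'].T;W[:3,3]=-c['R'].T@c['t']
    z=c['range_z'];v,u=np.mgrid[:480,:640]
    P=np.stack([(u-c['cx'])/c['fx']*z,(v-c['cy'])/c['fy']*z,z],-1)@W[:3,:3].T+W[:3,3]
    P[z==0]=np.nan
    return c['color'],P,W
E
python3 - <<'E'
from h import *
for n in('scene','top'):
    im,P,W=snap(n); cv2.imwrite(f'pics/{n}.png',im[:,:,::-1]); np.savez(f'{n}.npz',im=im,P=P,W=W)
o=get_obs();print(o,tip_reach)
E
```

```text
{'clock': 0.1, 'joint_pos': array([ 1.31144439,  0.33281604, -0.06468875,  1.4608444 ,  0.02160548,
        1.34990737, -0.08850586]), 'joint_velocities': array([ 0.00014773, -0.0011227 , -0.00098942, -0.00382668, -0.00143989,
        0.00094939, -0.00042958]), 'tau': array([ 2.07585603e-03, -6.26743698e+01,  5.00384043e-02, -3.92429101e+01,
        1.63680129e-02,  6.92874353e-03, -6.10228881e-06]), 'position': array([ 0.14650619, -0.60725815,  0.24159703]), 'ee_rot': array([ 9.93001324e-01,  1.18101486e-01, -1.08516899e-04, -6.30549491e-04]), 'ft_force': array([ 0.08556827,  0.10414716, -0.80237319]), 'torque': array([-0.00757731,  0.00771498,  0.00214466]), 'grasp_force': 0.0, 'grip_width': 1.0014696572293413} 0.011
```

View pics/scene.png

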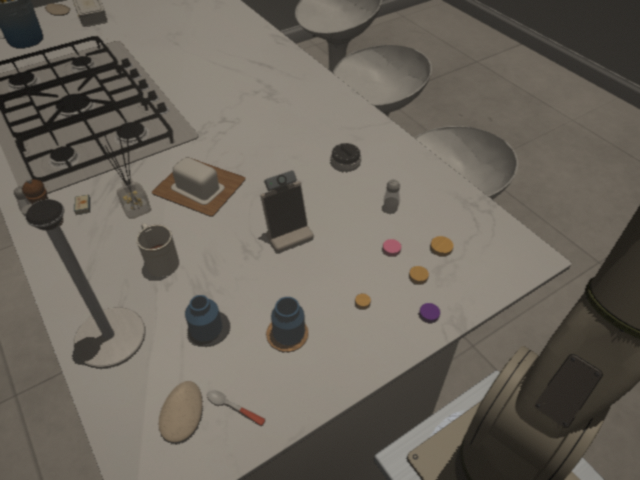

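View pics/top.png

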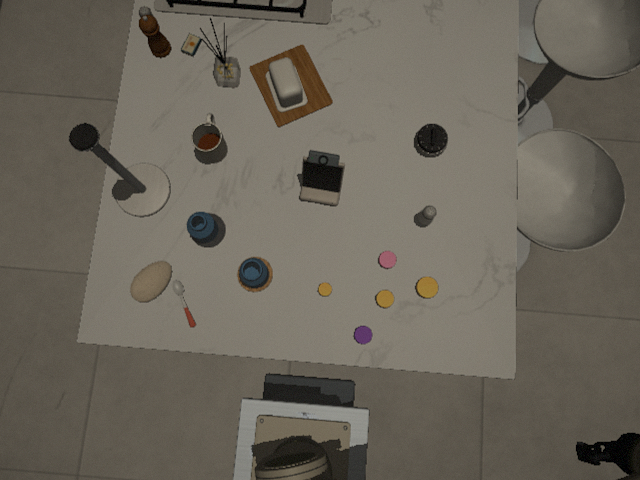

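The scene view shows a jar at (203,320) on something dark and a jar at (288,320) on brown cork. The brass lids are at scene (363,300) small, (419,274) medium and (442,245) large. The pink (392,247) and purple (430,312) ones are look-alikes. Next I'll measure the necks and lids and enlarge the jars.

```bash
python3 - <<'E'
from h import *
d=np.load('top.npz');im,P=d['im'],d['P'];Wt=d['W']
s=np.load('scene.npz');si,SP=s['im'],s['P']
a=cv2.resize(im[195:305,170:300],None,fx=3,fy=3,interpolation=3)
b=cv2.resize(si[280:360,170:320],None,fx=4,fy=4,interpolation=3)
c=np.zeros((a.shape[0],400-10,3),np.uint8)
o=np.zeros((330+320,600,3),np.uint8);o[:330,:390]=a;o[330:,:600]=b
cv2.imwrite('pics/jars.png',cv2.resize(o,None,fx=.9,fy=.9)[:,:,::-1])
# lids: orange mask
for nm,I,Q in(('top',im,P),('scene',si,SP)):
    h=cv2.cvtColor(I,cv2.COLOR_RGB2HSV)
    m=cv2.inRange(h,(12,120,90),(28,255,255))
    n,l,st,ce=cv2.connectedComponentsWithStats(m)
    for i in range(1,n):
        if st[i,4]>60:
            q=Q[l==i];q=q[q[:,2]>.008]
            if len(q)>20 :print(nm,ce[i].round(),st[i,4],np.nanmedian(q,0).round(4),(np.nanmax(q[:,:2],0)-np.nanmin(q[:,:2],0)).round(3))
# jar rims: points z>0.09..0.11 near jars
for nm,Q in(('top',P),('scene',SP)):
    for nme,(u,v) in (('slate?',(203,222)),('cork?',(255,268))) if nm=='top' else (('slate?',(201,305)),('cork?',(288,307))):
        q=Q[v-35:v+35,u-30:u+30].reshape(-1,3);q=q[q[:,2]>.05]
        zt=np.nanpercentile(q[:,2],98);r=q[q[:,2]>zt-.008]
        print(nm,nme,zt,r.mean(0).round(3),np.ptp(r,axis=0).round(3),len(r))
# display/webcam in top
q=P[140:215,290:355].reshape(-1,3);
for zz in(.03,.1,.14,.16,.18):
    r=q[q[:,2]>zz];print(zz,len(r),r.mean(0).round(3) if len(r) else 0, r.max(0).round(3) if len(r) else 0,r.min(0).round(3) if len(r) else 0)
print('table',np.nanmedian(P[300:340,300:340].reshape(-1,3),0), Wt.round(3), s['W'].round(3))
E
```

```text
top [313.  81.] 175 [1.0091 0.049  0.0097] [0.124 0.077]
top [308.  95.] 184 [0.9618 0.0606 0.0095] [0.119 0.065]
top [285. 116.] 106 [0.8989 0.1092 0.0095] [0.028 0.054]
top [262. 278.] 133 [0.4464 0.1273 0.0092] [0.084 0.075]
top [427. 287.] 353 [ 0.4623 -0.2869  0.015 ] [0.052 0.053]
top [325. 289.] 140 [ 0.4347 -0.0263  0.0152] [0.032 0.033]
top [385. 298.] 238 [ 0.4234 -0.1811  0.015 ] [0.044 0.043]
scene [202. 192.] 1061 [0.9592 0.1336 0.0094] [0.202 0.224]
scene [442. 245.] 278 [ 0.4611 -0.2846  0.0154] [0.055 0.051]
scene [419. 273.] 206 [ 0.4232 -0.1785  0.0156] [0.044 0.042]
scene [362. 300.] 137 [ 0.4347 -0.0243  0.0154] [0.034 0.032]
top slate? 0.1050472593664425 [0.563 0.298 0.102] [0.038 0.04  0.013] 87
top cork? 0.10554024300697643 [0.458 0.154 0.102] [0.049 0.047 0.011] 102
scene slate? 0.10452524311880175 [0.563 0.299 0.102] [0.041 0.04  0.011] 151
scene cork? 0.10486647504699118 [0.457 0.156 0.102] [0.049 0.049 0.012] 189
0.03 1381 [0.718 0.003 0.109] [0.749 0.056 0.185] [ 0.692 -0.049  0.03 ]
0.1 749 [0.726 0.002 0.146] [0.749 0.054 0.185] [ 0.712 -0.049  0.1  ]
0.14 401 [0.729 0.002 0.17 ] [0.749 0.04  0.185] [ 0.714 -0.046  0.14 ]
0.16 373 [0.729 0.003 0.171] [0.749 0.04  0.185] [ 0.714 -0.034  0.16 ]
0.18 13 [0.731 0.001 0.181] [0.737 0.031 0.185] [ 0.726 -0.032  0.18 ]
table [ 3.57676241e-01 -1.97560449e-02 -4.85139515e-05] [[ 0.083 -0.976  0.203  0.291]
 [-0.997 -0.082  0.011 -0.018]
 [ 0.006 -0.203 -0.979  1.417]
 [ 0.     0.     0.     1.   ]] [[-0.553 -0.617  0.559 -0.107]
 [-0.833  0.407 -0.375  0.454]
 [ 0.004 -0.673 -0.739  1.01 ]
 [ 0.     0.     0.     1.   ]]
```

View pics/jars.png

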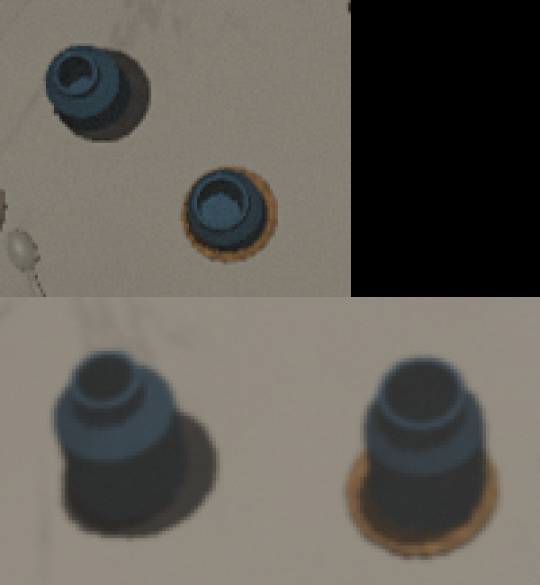

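The jar at top (203,228) / scene (203,320) has a 40 mm neck and stands on the dark coaster; the other is on cork and measures 49 mm. So I want the medium lid, 42 mm inside: brass, at top (385,298) and scene (419,274). Next come the webcam's plane and the neighbouring lids, plus one crop to confirm the lid.

```bash
python3 - <<'E'
from h import *
d=np.load('top.npz');im,P=d['im'],d['P'];s=np.load('scene.npz');si,SP=s['im'],s['P']
for n,(u,v) in dict(pink=(387,259),purple=(363,334),med=(385,298),lens_t=(322,158),salt=(429,212)).items(): print(n,P[v,u].round(3))
print('lens_s',SP[180,281].round(3))
for nm,Q,(a,b,c,e) in(('top',P,(140,215,290,355)),('scene',SP,(165,200,255,310))):
    q=Q[a:b,c:e].reshape(-1,3);q=q[(q[:,2]>.155)]
    best=None;rng=np.random.default_rng(0)
    for _ in range(500):
        p=q[rng.choice(len(q),3,False)];n=np.cross(p[1]-p[0],p[2]-p[0]);L=np.linalg.norm(n)
        if L<1e-5: continue
        n/=L;k=abs((q-p[0])@n)<.002
        if best is None or k.sum()>best.sum():best=k
    r=q[best];m=r.mean(0);n=np.linalg.svd(r-m)[2][2];n*=np.sign(n[2])
    print(nm,len(q),len(r),m.round(4),n.round(3),np.ptp(r,axis=0).round(3),'elev',np.degrees(np.arcsin(n[2])),'yaw',np.degrees(np.arctan2(n[1],n[0])))
a=cv2.resize(si[230:330,340:470],None,fx=4,fy=4,interpolation=3)
cv2.imwrite('pics/lids.png',a[:,:,::-1])
R=Rn.from_quat(get_obs()['ee_rot']).as_matrix();print(R.round(3))
E
```

```text
pink [ 0.525 -0.18   0.021]
purple [ 0.33  -0.132  0.014]
med [ 0.425 -0.182  0.013]
lens_t [0.727 0.006 0.179]
salt [ 0.642 -0.271  0.084]
lens_s [0.725 0.006 0.172]
top 383 174 [0.7274 0.0035 0.1702] [-0.611  0.052  0.79 ] [0.026 0.071 0.019] elev 52.17970086817733 yaw 175.16808574967226
scene 384 187 [0.7266 0.0041 0.1703] [-0.688  0.052  0.724] [0.024 0.074 0.02 ] elev 46.358594604138695 yaw 175.69355885657595
[[ 0.972  0.235 -0.   ]
 [ 0.235 -0.972  0.001]
 [-0.    -0.001 -1.   ]]
```

View pics/lids.png

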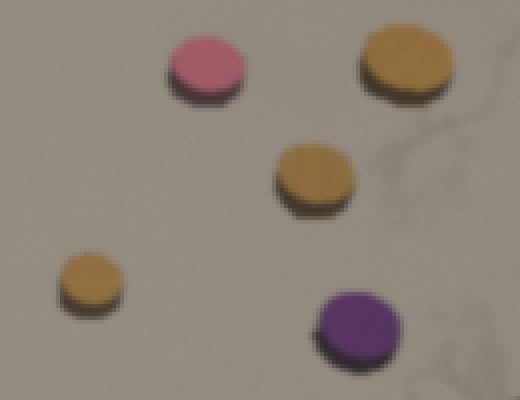

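The crop confirms brass medium at crop (316,175), which is scene (419,274). Pink (208,66) and purple (360,327) are look-alikes, and the small and large brass lids are at (92,280) and (408,60). I'll move above the medium lid.

Careful with the scale: shifts go in shares of 60 cm and turns go in shares of 2 pi rad. That gives: 0.369 m / 0.6 = 0.615, -0.35 m / 0.6 = -0.5833.

Call:
move_arm --plan '[{"delta_pos": [0.615,-0.5833,0.1833],"turn": [0,0,0],"fingers": 0.15},{"delta_pos": [0.615,-0.5833,0.1833],"turn": [0,0,0],"fingers": 0.15},{"delta_pos": [0.615,-0.5833,0.1833],"turn": [0,0,0],"fingers": 0.15},{"delta_pos": [0.615,-0.5833,0.1833],"turn": [0,0,0],"fingers": 0.15},{"delta_pos": [0.615,-0.5833,0.1833],"turn": [0,0,0],"fingers": 0.15},{"delta_pos": [0.615,-0.5833,0.1833],"turn": [0,0,0],"fingers": 0.15},{"delta_pos": [0.615,-0.5833,0.1833],"turn": [0,0,0],"fingers": 0.15},{"delta_pos": [0.615,-0.5833,0.1833],"turn": [0,0,0],"fingers": 0.15},{"delta_pos": [0.615,-0.5833,0.1833],"turn": [0,0,0],"fingers": 0.15},{"delta_pos": [0.615,-0.5833,0.1833],"turn": [0,0,0],"fingers": 0.15},{"delta_pos": [0.615,-0.5833,0.1833],"turn": [0,0,0],"fingers": 0.15},{"delta_pos": [0.615,-0.5833,0.1833],"turn": [0,0,0],"fingers": 0.15}]'

```text
clock: 1.6
position: [0.4227, -0.182, 0.1324]
ee_rot: [0.993, 0.117, -0.0, 0.0]
ft_force: [1.1, -0.2, 0.4]
grip_width: 0.853
grasp_force: 0.0
```

```bash
python3 - <<'E'
from h import *
im,P,W=snap('wrist');cv2.imwrite('pics/w1.png',im[:,:,::-1]);o=get_obs()
print(W.round(3),o['joint_pos'].round(2),o['joint_velocities'].round(2),o['clock'],o['grip_width'])
h=cv2.cvtColor(im,cv2.COLOR_RGB2HSV);m=cv2.inRange(h,(12,110,70),(28,255,255))
n,l,st,ce=cv2.connectedComponentsWithStats(m)
for i in range(1,n):
    if st[i,4]>300:
        q=P[l==i];q=q[q[:,2]>.01];R=Rn.from_quat(o['ee_rot']).as_matrix()
        if len(q)<50: continue
        c=(np.nanmax(q,0)+np.nanmin(q,0))/2;print(ce[i],st[i],c.round(4),np.nanmedian(q[:,2]),np.ptp(q,axis=0).round(3),'tool',((c-o['position'])@R).round(4))
print(o['position'],o['ee_rot'])
E
```

```text
[[ 0.233 -0.937 -0.259  0.489]
 [-0.973 -0.224 -0.063 -0.168]
 [ 0.001  0.266 -0.964  0.265]
 [ 0.     0.     0.     1.   ]] [ 0.78  0.1  -0.49  1.99  0.05  1.06 -1.07] [-0.    0.   -0.01 -0.    0.   -0.   -0.  ] 1.65 0.8520901502408877
[ 83.57674419 162.80398671] [  51  135   67   58 3010] [ 0.436  -0.0282  0.0141] 0.01587761520701096 [0.035 0.036 0.008] tool [ 0.0485 -0.1465  0.1183]
[491.76266996 217.28836306] [ 449  175   87   85 5663] [ 0.4624 -0.2881  0.0147] 0.01618298268058438 [0.055 0.054 0.009] tool [0.0137 0.1125 0.1178]
[317.6997559  235.58041768] [ 284  201   69   70 3687] [ 0.4246 -0.1822  0.0144] 0.016085176089577546 [0.045 0.045 0.009] tool [0.0017 0.0007 0.1181]
[ 0.42282588 -0.1818423   0.13247864] [9.93112095e-01 1.17167891e-01 6.35748597e-05 2.17764052e-04]
```

View pics/w1.png

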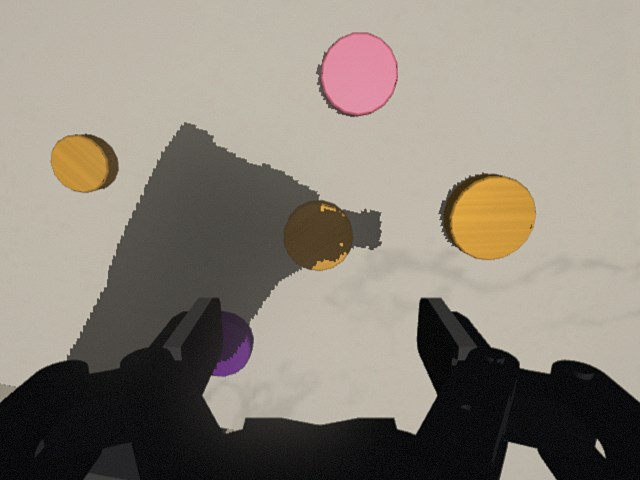

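The wrist view shows the medium brass lid at (318,236), 1–2 mm from the tool axis, with the other lids clear of the fingers. I'll descend and grip.

Scaled: 0.119 m / 0.6 = 0.1983, 0.001 m / 0.6 = 0.0017.

Call:
move_arm --plan '[{"delta_pos": [0.0017,0.0017,0.0833],"turn": [0,0,0],"fingers": 0.15},{"delta_pos": [0.0017,0.0017,0.15],"turn": [0,0,0],"fingers": 0.15},{"delta_pos": [0.0017,0.0017,0.1867],"turn": [0,0,0],"fingers": 0.15},{"delta_pos": [0.0017,0.0017,0.1983],"turn": [0,0,0],"fingers": 0.15},{"delta_pos": [0.0017,0.0017,0.1983],"turn": [0,0,0],"fingers": 0.15},{"delta_pos": [0.0017,0.0017,0.1983],"turn": [0,0,0],"fingers": 0.3},{"delta_pos": [0.0017,0.0017,0.1983],"turn": [0,0,0],"fingers": 0.4},{"delta_pos": [0.0017,0.0017,0.1983],"turn": [0,0,0],"fingers": 0.6},{"delta_pos": [0.0017,0.0017,0.1983],"turn": [0,0,0],"fingers": 0.7},{"delta_pos": [0.0017,0.0017,0.1983],"turn": [0,0,0],"fingers": 0.7},{"delta_pos": [0.0017,0.0017,0.1983],"turn": [0,0,0],"fingers": 0.7},{"delta_pos": [0.0017,0.0017,0.1983],"turn": [0,0,0],"fingers": 0.7}]' --force 40

```text
clock: 3.15
position: [0.4249, -0.1818, 0.0144]
ee_rot: [0.993, 0.118, 0.0, 0.001]
ft_force: [-3.4, 1.9, 11.3]
grip_width: 0.514
grasp_force: 38.9
```

Gripped. I'll lift and check the grasp.

Scaled: -0.29 m / 0.6 = -0.4833, -0.26 m / 0.6 = -0.4333.

Call:
move_arm --plan '[{"delta_pos": [0,0,-0.05],"turn": [0,0,0],"fingers": 0.7},{"delta_pos": [0,0,-0.1333],"turn": [0,0,0],"fingers": 0.7},{"delta_pos": [0,0,-0.2333],"turn": [0,0,0],"fingers": 0.7},{"delta_pos": [0,0,-0.3333],"turn": [0,0,0],"fingers": 0.7},{"delta_pos": [0,0,-0.4333],"turn": [0,0,0],"fingers": 0.7},{"delta_pos": [0,0,-0.4833],"turn": [0,0,0],"fingers": 0.7},{"delta_pos": [0,0,-0.4833],"turn": [0,0,0],"fingers": 0.7}]'

```text
clock: 4.03
position: [0.4253, -0.1817, 0.3059]
ee_rot: [0.993, 0.118, 0.002, 0.002]
ft_force: [-0.0, -0.4, -1.0]
grip_width: 0.519
grasp_force: 40.8
```

```bash
cat > lid.py <<'E'
from h import *
def masks(n,tag):
    im,P,W=snap(n);cv2.imwrite(f'pics/{tag}.png',im[:,:,::-1]);o=get_obs()
    R=Rn.from_quat(o['ee_rot']).as_matrix();T=(P-o['position'])@R
    h=cv2.cvtColor(im,cv2.COLOR_RGB2HSV);m=cv2.inRange(h,(10,80,40),(30,255,255))>0
    k=m&(np.linalg.norm(T,axis=-1)<.05)
    return im,P,T,k,o
E
python3 - <<'E'
from lid import *
for n in('wrist','scene'):
    im,P,T,k,o=masks(n,n+'2')
    q=T[k];print(n,k.sum())
    if k.sum()>10:
        v,u=np.nonzero(k);print(u.min(),u.max(),v.min(),v.max());print(np.percentile(q,[1,25,50,75,99],axis=0).round(4))
        if n=='wrist':
            m=np.median(q,0);g=q[abs(q[:,2]-m[2])<.006];c=g.mean(0);nn=np.linalg.svd(g-c)[2][2];print(c,nn)
print(o['position'],o['ee_rot'],o['joint_pos'].round(2),o['grip_width'],o['ft_force'])
a=cv2.imread('pics/wrist2.png');b=cv2.imread('pics/scene2.png')
v,u=np.nonzero(k);cv,cu=(int(v.mean()),int(u.mean())) if len(v) else (240,320)
b=cv2.resize(b[max(cv-50,0):cv+50,max(cu-60,0):cu+60],(400,333));a=cv2.resize(a,(400,300))
cv2.imwrite('pics/c2.png',np.hstack([a,cv2.resize(b,(400,300))]))
E
```

```text
wrist 11708
259 379 256 378
[[-0.0199 -0.0189 -0.0047]
 [-0.0067 -0.0071 -0.0037]
 [ 0.0032  0.0018 -0.0033]
 [ 0.0129  0.0109 -0.0028]
 [ 0.0225  0.0228  0.0076]]
[ 0.00214184  0.00192122 -0.00320731] [ 2.21235587e-02 -9.87112269e-04 -9.99754757e-01]
scene 192
437 450 173 191
[[-0.0225 -0.0234 -0.0363]
 [-0.0156 -0.0118 -0.0028]
 [-0.0107 -0.0018 -0.0015]
 [-0.0048  0.0093 -0.0002]
 [ 0.0062  0.0223  0.0082]]
[ 0.42418498 -0.18142114  0.30284331] [ 9.92996570e-01  1.18143084e-01 -1.42892971e-04  5.68032185e-05] [ 0.81 -0.04 -0.49  1.75 -0.02  1.42 -1.01] 0.5126498495799505 [-1.11796777 -0.70254132 -0.92376161]
```

View pics/c2.png

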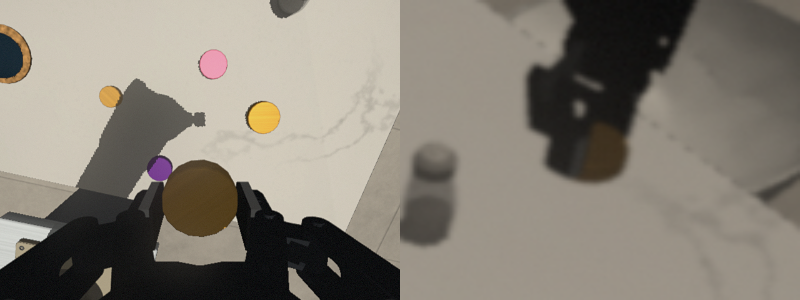

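The lid is held between the pads, top plane square to the tool to about 1°. I'll go to a pre-pose 25 cm from the lens, tilted 40°.

Scaled: 0.177 m / 0.6 = 0.295, -0.162 m / 0.6 = -0.27, 0.663 rad / 6.2832 = 0.1055.

Call:
move_arm --plan '[{"delta_pos": [0.05,-0.045,-0.0333],"turn": [-0.0057,0.0175,0],"fingers": 0.7},{"delta_pos": [0.1,-0.09,-0.0667],"turn": [-0.0115,0.035,0],"fingers": 0.7},{"delta_pos": [0.15,-0.135,-0.0917],"turn": [-0.0173,0.0525,0],"fingers": 0.7},{"delta_pos": [0.2,-0.18,-0.1083],"turn": [-0.0231,0.07,0],"fingers": 0.7},{"delta_pos": [0.25,-0.225,-0.115],"turn": [-0.0288,0.0875,0],"fingers": 0.7},{"delta_pos": [0.295,-0.27,-0.115],"turn": [-0.0347,0.1055,0],"fingers": 0.7},{"delta_pos": [0.295,-0.27,-0.115],"turn": [-0.0347,0.1055,0],"fingers": 0.7},{"delta_pos": [0.295,-0.27,-0.115],"turn": [-0.0347,0.1055,0],"fingers": 0.7},{"delta_pos": [0.295,-0.27,-0.115],"turn": [-0.0347,0.1055,0],"fingers": 0.7},{"delta_pos": [0.295,-0.27,-0.115],"turn": [-0.0347,0.1055,0],"fingers": 0.7},{"delta_pos": [0.295,-0.27,-0.115],"turn": [-0.0347,0.1055,0],"fingers": 0.7}]'

```text
clock: 5.5
position: [0.5586, 0.0171, 0.3723]
ee_rot: [0.933, 0.111, 0.335, 0.068]
ft_force: [0.1, -0.8, -0.5]
grip_width: 0.516
grasp_force: 40.9
```

```bash
python3 - <<'E'
from lid import *
im,P,T,k,o=masks('wrist','w3')
np.savez('w3.npz',im=im,P=P,T=T)
q=T[k];print(np.percentile(q,[1,50,99],axis=0).round(4));v,u=np.nonzero(k);print(u.min(),u.max(),v.min(),v.max())
print(o['position'],o['ee_rot'],o['joint_pos'].round(2),o['grip_width'],o['joint_velocities'].round(3))
E
```

```text
[[-0.0201 -0.0195 -0.0021]
 [ 0.0033  0.0017 -0.0006]
 [ 0.0224  0.0226  0.0118]]
248 379 255 378
[0.5585482  0.01724695 0.37231625] [0.93318846 0.1108279  0.33510786 0.06766975] [ 0.71 -0.37 -0.7   1.98 -0.23  0.76 -1.27] 0.5140254993061893 [-0.002 -0.002 -0.001  0.002  0.001 -0.001 -0.001]
```

View pics/w3.png

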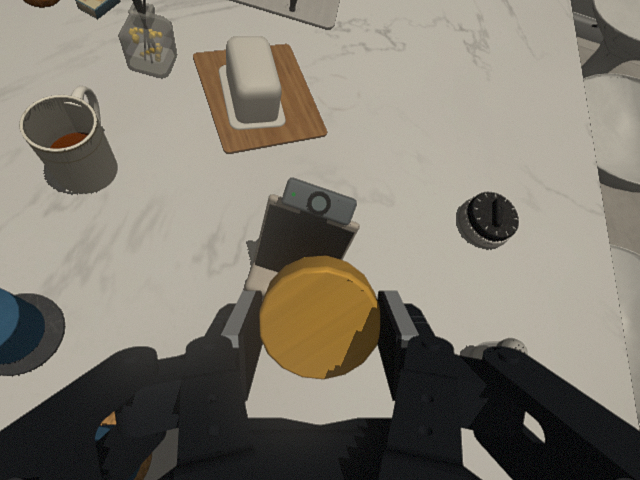

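The wrist view shows the webcam bar with its lens at (319,203) and the lid at (320,317). The slate coaster under the narrow jar is visible at left (40,340). Now to fit the webcam pose from here.

```bash
cat > fit.py <<'E'
from lid import *
def rans(q,tol,N=600):
    best=None;rng=np.random.default_rng(0)
    for _ in range(N):
        p=q[rng.choice(len(q),3,False)];n=np.cross(p[1]-p[0],p[2]-p[0]);L=np.linalg.norm(n)
        if L<1e-5: continue
        n/=L;b=abs((q-p[0])@n)<tol
        if best is None or b.sum()>best.sum():best=b
    r=q[best];m=r.mean(0);n=np.linalg.svd(r-m)[2][2]
    return m,n,len(r),r
def cam_fit(im,P):
    gm=(P[...,2]>.155)&(P[...,2]<.2)&(abs(P[...,0]-.727)<.035)&(abs(P[...,1]-.004)<.05)
    m,n,k,r=rans(P[gm],.002);n*=np.sign(n[2])
    c=(r.max(0)+r.min(0))/2
    v,u=np.nonzero(gm);box=(u.min(),u.max(),v.min(),v.max())
    g=cv2.cvtColor(im,cv2.COLOR_RGB2GRAY).astype(float);g[~gm]=255
    d=(g<60)&gm
    l=[i.mean() for i in np.nonzero(d)[::-1]] if d.sum() else None
    lens=np.nanmedian(P[d],0) if d.sum() else None
    rr=r-m;ax=np.linalg.svd(rr)[2];
    print('face mean',m.round(4),'mid',c.round(4),'n',n.round(3),'elev',np.degrees(np.arcsin(n[2])).round(2),'yaw',np.degrees(np.arctan2(n[1],n[0])).round(2),k,gm.sum(),'long',ax[0].round(3),np.ptp(rr@ax[:2].T,axis=0).round(3),'yaw_long',np.degrees(np.arctan2(ax[0][1],ax[0][0])).round(2))
    print('box',box,'dark px',d.sum(),l,lens)
E
python3 - <<'E'
from fit import *
d=np.load('w3.npz');cam_fit(d['im'],d['P']);im,P,T=d['im'],d['P'],d['T']
print(im[203,300:340].sum(1)//3,P[203,319],P[203,300],P[203,335])
h=cv2.cvtColor(im,cv2.COLOR_RGB2HSV);m=cv2.inRange(h,(10,80,40),(30,255,255))>0
k=m&(np.linalg.norm(T,axis=-1)<.05)
k2=cv2.erode(k.astype(np.uint8),np.ones((9,9)))>0
m,n,c,r=rans(T[k2],.0015);print('lid top',m.round(4),n.round(4),c,k2.sum(),((r.max(0)+r.min(0))/2).round(4),np.ptp(r,axis=0))
E
```

```text
face mean [0.7279 0.0024 0.1711] mid [0.7281 0.0022 0.1699] n [-0.639  0.062  0.767] elev 50.08 yaw 174.43 1412 2059 long [-0.096 -0.995  0.001] [0.073 0.027] yaw_long -95.52
box (np.int64(282), np.int64(356), np.int64(177), np.int64(224)) dark px 321 [np.float64(318.5202492211838), np.float64(205.70404984423675)] [0.72214816 0.00184333 0.16995818]
[84 87 86 87 87 88 82 48 42 42 44 59 99 98 92 95 94 92 95 94 93 93 94 94
 96 95 70 43 41 41 53 88 89 88 87 90 87 88 89 87] [0.72482972 0.00217081 0.17392404] [0.72451797 0.02017445 0.16529634] [ 0.72948051 -0.01375781  0.17364717]
lid top [ 0.0028  0.0021 -0.0007] [ 6.6e-03 -4.0e-04 -1.0e+00] 7306 7738 [ 0.0013  0.0017 -0.0006] [0.04295689 0.04091796 0.00339455]
```

```bash
cat > tgt.py <<'E'
from h import *
y,e=np.radians(174.5),np.radians(50);n=np.array([np.cos(e)*np.cos(y),np.cos(e)*np.sin(y),np.sin(e)])
L=np.array([.7247,.0037,.1737]);U=L+.15*n
o=get_obs();R=Rn.from_quat(o['ee_rot']).as_matrix()
a=np.cross(R[:,2],-n);Rv=Rn.from_rotvec(a)
tc=U-Rv.as_matrix()@R@np.array([.0005,0,.014])
u=o['position']+R@np.array([.0005,0,.014])
print('delta',(R.T@(tc-o['position'])).round(4),'turn',(R.T@a).round(4),'tgt',tc,'underside rel lens: axial',(u-L)@n,'lat',np.linalg.norm((u-L)-n*((u-L)@n)),o['clock'],o['joint_pos'].round(2))
E
python3 tgt.py
```

```text
delta [ 0.     -0.0014  0.0953] turn [-0.0092 -0.0028  0.    ] tgt [0.61939185 0.01367776 0.29902712] underside rel lens: axial 0.2452941403355618 lat 0.0021906502892236144 5.55 [ 0.71 -0.37 -0.7   1.98 -0.23  0.76 -1.27]
```

Scaled: 0.095 m / 0.6 = 0.1583, 0.09 m / 0.6 = 0.15, -0.009 rad / 6.2832 = -0.0014.

Call:
move_arm --plan '[{"delta_pos": [0,0,0.0417],"turn": [-0.0014,-0.0005,0],"fingers": 0.7},{"delta_pos": [0,-0.0017,0.0833],"turn": [-0.0014,-0.0005,0],"fingers": 0.7},{"delta_pos": [0,-0.0017,0.125],"turn": [-0.0014,-0.0005,0],"fingers": 0.7},{"delta_pos": [0,-0.0017,0.15],"turn": [-0.0014,-0.0005,0],"fingers": 0.7},{"delta_pos": [0,-0.0017,0.1583],"turn": [-0.0014,-0.0005,0],"fingers": 0.7},{"delta_pos": [0,-0.0017,0.1583],"turn": [-0.0014,-0.0005,0],"fingers": 0.7},{"delta_pos": [0,-0.0017,0.1583],"turn": [-0.0014,-0.0005,0],"fingers": 0.7},{"delta_pos": [0,-0.0017,0.1583],"turn": [-0.0014,-0.0005,0],"fingers": 0.7}]'

```text
clock: 6.55
position: [0.6192, 0.0136, 0.2999]
ee_rot: [0.933, 0.11, 0.335, 0.072]
ft_force: [0.0, 0.5, -0.5]
grip_width: 0.514
grasp_force: 40.9
```

```bash
python3 tgt.py; python3 - <<'E'
from fit import *
im,P,T,k,o=masks('wrist','w4');cam_fit(im,P)
k2=cv2.erode(k.astype(np.uint8),np.ones((9,9)))>0
m,n,c,r=rans(T[k2],.0015);print('lid top',m.round(4),n.round(4),c,((r.max(0)+r.min(0))/2).round(4))
g=P[(np.linalg.norm(P-np.array([.7247,.0037,.1737]),axis=-1)<.008)]
si,SP,_=snap('scene');a=cv2.resize(si[120:280,220:420],(533,426));cv2.imwrite('pics/f4.png',np.hstack([cv2.resize(im[130:400,200:440],(267,300))[:, :],cv2.resize(a,(400,300))])[:,:,::-1])
np.savez('w4.npz',im=im,P=P,T=T)
E
```

```text
delta [-0.0004 -0.0002  0.0008] turn [ 0.0004 -0.0006  0.    ] tgt [0.61939191 0.01367737 0.29902721] underside rel lens: axial 0.15081043973155406 lat 0.00042785505829028914 6.55 [ 0.86 -0.15 -0.95  1.98  0.04  0.57 -1.49]
face mean [0.7283 0.0031 0.1713] mid [0.7287 0.0025 0.1704] n [-0.626  0.065  0.777] elev 50.97 yaw 174.09 2343 3419 long [-0.098 -0.995  0.004] [0.073 0.027] yaw_long -95.64
box (np.int64(270), np.int64(366), np.int64(190), np.int64(251)) dark px 526 [np.float64(317.82889733840307), np.float64(226.925855513308)] [0.72279499 0.00245067 0.1705889 ]
lid top [ 0.0026  0.0018 -0.0007] [ 4.9e-03  4.0e-04 -1.0e+00] 6896 [ 0.0012  0.0016 -0.0006]
```

View pics/f4.png

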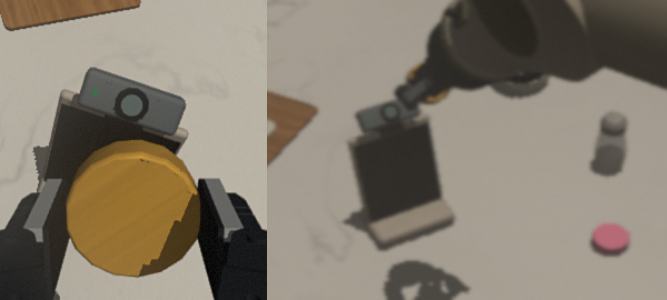

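The wrist crop shows the lens ring at full-frame (318,224), square behind the lid. In the scene crop the lid is clear of the display. As a last check I'll compare lens and lid in the tool frame from the same camera.

```bash
python3 - <<'E'
from h import *
d=np.load('w4.npz');T,P,im=d['T'],d['P'],d['im']
g=cv2.cvtColor(im,cv2.COLOR_RGB2GRAY)
for r in(4,8):
    q=T[224-r:225+r,318-r:319+r].reshape(-1,3);print(np.nanmedian(q,0).round(4),np.nanmedian(P[224-r:225+r,318-r:319+r].reshape(-1,3),0).round(4))
v,u=np.mgrid[205:245,298:340];k=g[205:245,298:340]<60;print(u[k].min(),u[k].max(),v[k].min(),v[k].max(),k.sum())
E
```

```text
[0.0002 0.0008 0.165 ] [0.7251 0.0027 0.1737]
[0.0002 0.0008 0.1651] [0.7252 0.0026 0.1738]
298 333 209 244 658
```

Lens and lid agree within about 1.5 mm laterally, with 15.1 cm between them. Handing in.

```bash
python3 -c "
from workcell import hand_in;print(hand_in())"
```

```text
the job is handed in; nothing more can be done
None
```

I picked the medium brass lid for the narrow-necked jar on the slate coaster and handed in with it held still in front of the webcam, about 15.1 cm from the lens, within 1.5 mm of centre, open side facing it to within about 1°, and nothing else moved; I got no verdict back.

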